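# Fit the upper tier carrier on the rotating cake stand

## Task

Fit the teal three-spoke tier carrier on the cake stand: pick it up, lower its hub over the tall spindle keeping it square so that it does not bind, and feel it round under a light push until the notches in its foot drop over the spindle's cross-bar and the hub sits fully home and level on the collar; then let go of it. Lower it in hand, never drop it down the spindle or force it, and do not touch the black cake or shift the other things on the worktop.

Things in the scene. Friction and masses are not known exactly. Their poses are not given: they have to be found in the camera images.
- stand: Cake stand, fixed to the worktop; origin under its centre. Low white round casing 210 mm across, 28 mm high with its silver board; on it a round black cake tier 160 mm across, top (gold disc) 88 mm up; from its middle rises a vertical grey steel spindle, driven by a gear motor in the casing, which holds it but slips round at about 0.9 N m.
- rod_tip (a point): Top of the spindle, on its axis, 240 mm above the worktop. The spindle is a smooth rod 16 mm in diameter, the last 10 mm tapered to 6 mm at the tip; the tip is 140 mm above the seat.
- rod_seat (a point): Seat for the hub: the top face, on the axis, of the spindle's collar (62 mm across, 100 mm above the worktop). Just above it a level square brass cross-bar, 6 x 6 mm, 56 mm long (28 mm out on either side), goes through the rod, its top 6.5 mm above the seat. The spindle stopped at any angle: where the bar points is not reported (the axes of the stand and its points do not follow it).
- hub_foot (a point): Centre of the underside of the carrier's aluminium hub; z up the bore, x along spoke 1. Hub 44 mm across on a foot 60 mm across, 52 mm high in all; bore 18 mm, widened to 42 mm over the lowest 9 mm. Six notches 8.5 mm wide, 9 mm high, every 60 degrees, the first along x. The bar fits any opposite pair: off them the foot rides 6.5 mm above the seat, over them it drops home.
- carrier: Tier carrier, loose, 0.24 to 0.38 kg, standing on its hub; same origin and axes as hub_foot. Three teal spokes 120 degrees apart: bars 16 mm wide, 20 mm high (28 to 48 mm above the foot), running from the hub to 112 mm out, then round pads 28 mm across (112 to 140 mm out, rubber top 56 mm above the foot).
- spoke1 (a point): Middle (half-way up) of spoke 1, 80 mm out from the bore axis, 38 mm above the foot: grip it across here, from above; much nearer the hub the tall spindle would meet the gripper's body. Held here the weight hangs to one side: grip firmly (40 N or more) and see that the hub is still upright. Axes as hub_foot (x along spoke 1).
- spoke2 (a point): The same place on spoke 2, 120 degrees anticlockwise (from above) of spoke 1; axes as hub_foot. A push down on any spoke is off-centre, so it bears on rod, bar and collar several times over: about 5 N is plenty for feeling and seating, and over 15 N may jam it.
- spoke3 (a point): The same place on spoke 3, 240 degrees anticlockwise of spoke 1; axes as hub_foot.
- cake: The black cake tier on the stand (fixed); origin at the centre of its underside, 28 mm above the worktop. It must not be touched.
- bowl: White bowl, 130 mm across, 50 mm high; origin at the centre of its underside. Leave it alone.
- scraper: Flat teal scraper, 75 x 150 x 4 mm, lying on the worktop; origin at the centre of its underside. Leave it alone.
- nozzle_cup: Steel cup, 76 mm across, 70 mm high; origin at the centre of its underside. Leave it alone.
- palette_knife: Palette knife with a red handle, 240 mm long, lying on the worktop. Leave it alone.
There are look-alikes about, which are no part of the job. There is more than one size of the stand; the one meant has the size given above.

How it is judged (in metres and radians):
On the way, in this order (a step that is already met when the one before it is completed fails the run):
1. the hub is threaded square on the spindle, its foot at least 20 mm below the top of the rod (horizontal distance between hub_foot and rod_tip below 0.004 m and z of hub_foot in the frame of rod_tip below -0.02 m and angle between hub_foot's own z axis and vertical below 0.07 rad), for 0.1 s.
2. the notches are over the bar and the foot is home on the collar (within 2.5 mm) (horizontal distance between hub_foot and rod_seat below 0.003 m and z of hub_foot in the frame of rod_seat below 0.0025 m and angle between hub_foot's own z axis and vertical below 0.04 rad), for 0.2 s.
At the end, for the whole second after the job is handed in: The carrier is on the spindle and released: its foot within 2.5 mm of the collar's top face (so the notches are over the bar) and within 3 mm of the spindle axis, the hub upright within 0.04 rad (all of step 2 and z of hub_foot in the frame of rod_seat above -0.003 m); the robot touches nothing.
It fails at once if the carrier is forced or jammed on the stand (contact forces between them adding up to over 60 N) (contact force between carrier and stand above 60 N).
It fails at once if the carrier is let drop down the spindle (faster than 0.6 m/s on the rod) (horizontal distance between hub_foot and rod_tip below 0.01 m and z of hub_foot in the frame of rod_tip below 0 m and linear speed of carrier above 0.6 m/s).
It fails at once if the cake is touched (over 1 N) (contact force between cake and anything else above 1 N).
It fails at once if the bowl, scraper, cup or palette knife is shifted over 15 mm (distance of any of bowl, scraper, nozzle_cup, palette_knife from where it was at the start of the episode above 0.015 m).
It also fails if it takes over 72 s, if anything falls off the work surface, if the arm or the gripper's body presses on something with over 40 N, if the wrist force passes 120 N, or if a joint passes its speed limit or range.

## Robot

A 7-joint arm with a two-finger parallel gripper is mounted at the origin on the work surface. World frame = base frame: x ahead of the robot, y to its left, z up, the work surface at z = 0. Lengths are in mm, angles in rad, forces in N, time in s.
With the tool pointing down it reaches from about 400 to 850 mm from the base axis. Payload 4.5 kg.
Tool frame: the origin (TCP) lies at the centre of the arm's flange, where the gripper is bolted on; the fingertips stand 166 mm ahead of it and the grasp point (between the pads) lies 147 mm ahead of it (r.grip_depth is the z of the grasp point in the tool frame, in mm); z points along the fingers, y is the direction in which the jaws open and shut (so a half turn about z gives the same grasp; the last joint's range is limited). The gripper opens to 88 mm and grips with 3 to 60 N. Pads are 18 mm wide; open, the fingers measure 123 mm over their backs; the gripper's body (75 mm by 187 mm) begins 45 mm behind the grasp point.
Start: joints at [1.14, 0.689, -0.195, 1.565, 0.157, 0.902, -0.215], TCP at [280.176, -558.694, 404.743] pointing down, gripper open.
Joint ranges: [-3.01, 3.01], [-0.46, 2.08], [-1.47, 1.51], [0.13, 2.56], [-1, 4.14], [0.04, 2.09], [-2.66, 2.66]. Speed limits (rad/s): [2.57, 2.57, 3.14, 3.14, 3.14, 3.14, 3.14].

## Interface

Orientations are given as a unit quaternion [x, y, z, w].
In Python, from plant import r, claw, kinematics, readout, grab_frame, get_calibration gives the robot as it stands. Calls block until the motion is done:
- r.goto(position, orientation): joint-space move of the TCP to a pose.
- r.movel(position, ori=None, velocity=150): straight line of the TCP; ori=None keeps the orientation; velocity is the mean speed in mm/s.
- r.goto_joints(angles): joint-space move.
- claw.gripper_to(opening, newtons=None): opening from 0.0 (shut) to 1.0 (fully open); newtons is the grip in N (None keeps the last); returns when the fingers have stopped.
- r.wait(seconds).
- kinematics.solve_ik(position, orientation): joint angles nearest the present ones, or None.
- readout.read_state(): the state.
- grab_frame(name): name is "scene" or "top"; returns the picture (384x512x3 uint8, red, green, blue); there is no depth.
- get_calibration(name): a dict with "camera_matrix" (3x3 intrinsics, pixels), "dist" ([k1, k2, p1, p2, k3] as OpenCV has them; the pictures are not rectified), "T" (4x4, takes a point from camera to world coordinates). Camera axes: x right, y down, z forward; pixel columns grow to the right and rows downward; lengths in mm; the calibration is good to about 2 mm. A picture is of the moment at which its call begins. get_calibration takes no time and is no camera call.
A pose or a line that the arm cannot do raises r.Unreachable and nothing moves.
- r.close_job(): hands the job in, once; it reports no verdict.
The state is a dict: "t": time; "joint_pos": joint angles; "qd": joint speeds; "joint_efforts": joint torques, N m; "position": TCP position; "ee_rot": TCP orientation; "contact_force": force on the tool from outside, world axes, zero at the start; "moment": the same for the moment, N m; "width": opening from 0.0 (shut) to 1.0 (fully open).
Only numpy, scipy, OpenCV 4.12 (cv2) and the standard library are available. Lean on these libraries where they do the work, as an engineer would, in place of code of your own. Each camera call takes 0.05 s, during which the arm holds its last target. There are 200 camera calls.

## Working session

There is one attempt and no reset: what is moved stays moved. The work goes in short steps, each a Python script; the robot and the scene stay as the last script left them, time stands still between calls to the robot, and variables do not carry over. Pictures are saved under pics/ and viewed, about 8 in all and at most 12, crops included, and the job is handed in when it is done.

```bash
ls; mkdir -p pics
python3 - <<'E'
from plant import *
from plant import r, claw, kinematics, readout, grab_frame, get_calibration
import cv2,numpy as np
for n in("scene","top"):
    im=grab_frame(n); cv2.imwrite(f"pics/{n}0.png",cv2.resize(im[:,:,::-1],None,fx=1.5,fy=1.5,interpolation=cv2.INTER_CUBIC)); cv2.imwrite(f"pics/raw_{n}0.png",im[:,:,::-1])
    c=get_calibration(n);print(n,c["camera_matrix"],c["dist"],np.round(c["T"],3))
print(readout.read_state())
E
```

```text
pics
scene [[495.76366126   0.         250.05359868]
 [  0.         495.76366126 192.69150617]
 [  0.           0.           1.        ]] [-0.03798693  0.          0.          0.          0.        ] [[-5.500000e-02  7.450000e-01 -6.650000e-01  1.467813e+03]
 [ 9.980000e-01  5.000000e-02 -2.600000e-02  2.370300e+01]
 [ 1.400000e-02 -6.660000e-01 -7.460000e-01  1.242420e+03]
 [ 0.000000e+00  0.000000e+00  0.000000e+00  1.000000e+00]]
top [[437.9921779    0.         256.36394322]
 [  0.         437.9921779  185.81388895]
 [  0.           0.           1.        ]] [0.0163225 0.        0.        0.        0.       ] [[ 1.600000e-02 -9.840000e-01  1.760000e-01  2.050560e+02]
 [-1.000000e+00 -1.600000e-02  6.000000e-03  8.400000e+00]
 [-3.000000e-03 -1.760000e-01 -9.840000e-01  1.709206e+03]
 [ 0.000000e+00  0.000000e+00  0.000000e+00  1.000000e+00]]
{'t': 0.1, 'joint_pos': array([ 1.13980381,  0.68991217, -0.19453994,  1.56621792,  0.15733488,
        0.90248453, -0.21509559]), 'qd': array([-4.31978459e-04, -2.00872651e-03, -7.60729938e-04, -2.07643201e-03,
        4.13057458e-05,  1.32597943e-04, -1.09909070e-04]), 'joint_efforts': array([-3.36852143e-03, -5.28499854e+01, -1.27104621e+00, -1.53836650e+01,
       -5.24899224e-02,  2.00724753e-03,  2.96563508e-05]), 'position': array([ 280.00470983, -558.45138837,  403.98888416]), 'ee_rot': array([ 9.73103745e-01,  2.30365885e-01, -2.49428219e-04, -7.73914714e-04]), 'contact_force': array([-0.37922058,  0.16694356, -0.50203345]), 'moment': array([-0.05543952,  0.00818322, -0.01536401]), 'width': 1.0050749113546869}
```

View pics/scene0.png

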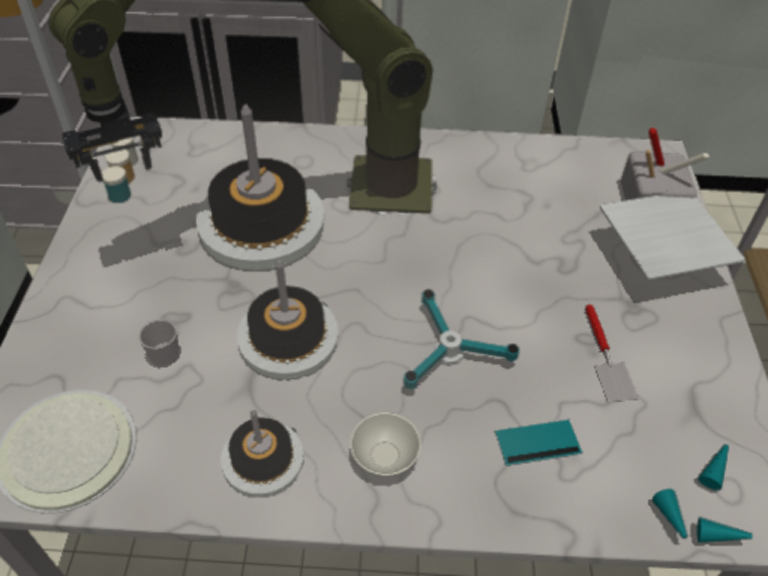

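View pics/top0.png

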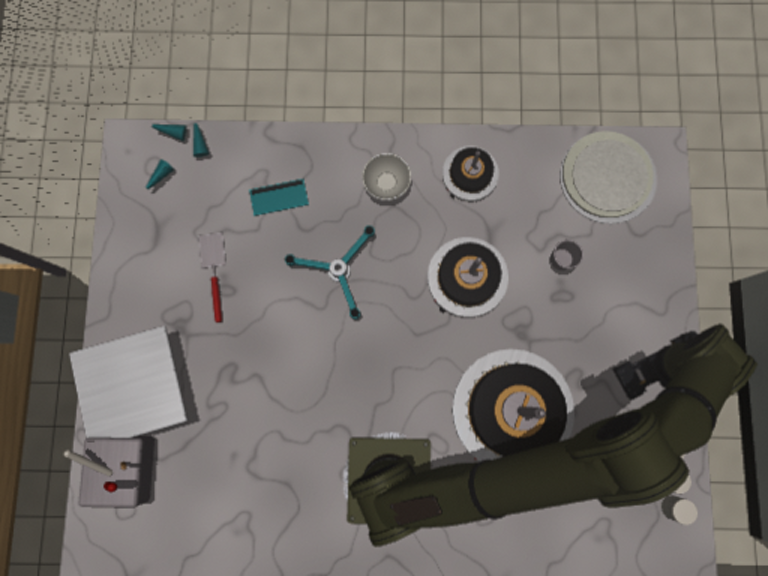

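The scene shows three stands, at scene px (260,210), (287,325) and (262,450). In the top view their casings are about 120, 80 and 54 px across, which is roughly 310, 207 and 140 mm. The middle one, at top px (468,278), is therefore the 210 mm stand. The carrier is at top px (338,268) and scene px (451,340). Other teal things that could be mistaken for it are the scraper at top (279,197) and the cones at (170,145). Next I'll take one close composite crop.

```bash
cat > h.py <<'E'
from plant import r, claw, kinematics, readout, grab_frame, get_calibration
import cv2,numpy as np
from scipy.spatial.transform import Rotation as R
def ray(n,uv):
    c=get_calibration(n);T=np.array(c["T"],float)
    p=cv2.undistortPoints(np.array([[uv]],float),np.array(c["camera_matrix"]),np.array(c["dist"]))[0,0]
    return T[:3,3],T[:3,:3]@np.array([*p,1])
def onz(n,uv,z):
    o,d=ray(n,uv);return o+d*(z-o[2])/d[2]
def proj(n,P):
    c=get_calibration(n);T=np.array(c["T"],float);q=(np.atleast_2d(P)-T[:3,3])@T[:3,:3]
    return cv2.projectPoints(q,np.zeros(3),np.zeros(3),np.array(c["camera_matrix"]),np.array(c["dist"]))[0][:,0]
def crop(im,x,y,w,h,f): return cv2.resize(im[y:y+h,x:x+w],None,fx=f,fy=f,interpolation=cv2.INTER_CUBIC)
E
python3 - <<'E'
from h import *
t=cv2.imread("pics/raw_top0.png");s=cv2.imread("pics/raw_scene0.png")
a=np.vstack([np.hstack([crop(t,185,145,80,72,5-1),crop(t,280,150,80,72,4)]),np.hstack([crop(s,265,190,80,72,4),crop(s,155,170,80,72,4)])])
cv2.imwrite("pics/c1.png",a)
E
```

```text
(no output)
```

View pics/c1.png

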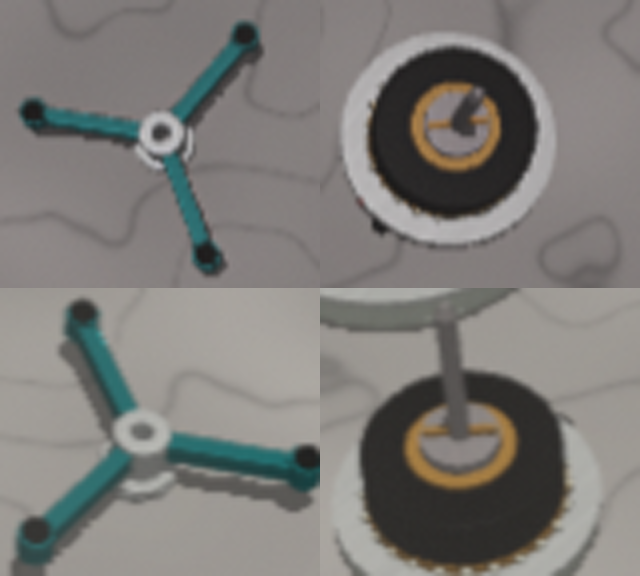

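The crop shows the white hub top at top-raw (225,178) and three teal spokes with black pads. The stand has a gold disc, a thin rod, and a brass bar lying nearly along the image columns.

Run:
```python
from h import *
from scipy.optimize import least_squares
T=lambda x,y,ox,oy:np.array([x/4+ox-.375,y/4+oy-.375])
ct=[T(160,132,185,145)]+[T(*p,185,145) for p in[(245,34),(33,110),(205,255)]]
cs=[T(142,143,265,190)]+[T(*p,265,190) for p in[(82,25),(307,169),(36,242)]]
# pads matching: estimate positions
for n,l in(("top",ct),("scene",cs)):
    print(n,[np.round(onz(n,p,z),1)[:2] for p,z in zip(l,[52,56,56,56])])
P={n:[onz(n,p,56)[:2] for p in l[1:]] for n,l in(("top",ct),("scene",cs))}
def mod(v):
    x,y,th=v;a=th+np.arange(3)*2*np.pi/3
    return np.vstack([[x,y,52],np.c_[x+126*np.cos(a),y+126*np.sin(a),np.full(3,56)]])
from itertools import permutations
def fit(use):
    best=None
    c=onz("top",ct[0],52)[:2];th0=np.arctan2(*(P["top"][0]-c)[::-1])
    def res(v):
        m=mod(v);o=[]
        for n,l in(("top",ct),("scene",cs)):
            if n not in use: continue
            q=proj(n,m); d=[np.linalg.norm(q[1:]-p,axis=1).argmin() for p in l[1:]]
            o+=[q[0]-l[0]]+[q[1+k]-p for k,p in zip(d,l[1:])]
        return np.ravel(o)
    s=least_squares(res,[*c,th0]);print(use,s.x,np.rad2deg(s.x[2]),np.round(s.fun,1))
fit(["top"]);fit(["scene"]);fit(["top","scene"])
for nm,n,p,z in[("tip","top",T(476-320,92,280,150),240),("tip","scene",T(445-320,310-288,155,170),240),
 ("gold","top",T(456-320,126,280,150),88),("gold","scene",T(461-320,444-288,155,170),88),("cas","top",T(449-320,138,280,150),28),
 ("barL","top",T(415-320,124,280,150),106),("barR","top",T(490-320,121,280,150),106),("barL","scene",T(420-320,431-288,155,170),106),("barR","scene",T(497-320,431-288,155,170),106)]:
    print(nm,n,np.round(onz(n,p,z)[:2],1))
```

```text
top [array([531.5, 141.7]), array([629. ,  61.6]), array([550.4, 264.4]), array([412.3,  95.2])]
scene [array([529.3, 141.7]), array([416. ,  94.8]), array([549.2, 265.3]), array([629. ,  63.1])]
['top'] [530.79014818 140.72833267  -0.67961155] -38.9388734838296 [ 0.2  0.2  0.   0.1 -0.2 -0.  -0.1 -0.2]
['scene'] [530.74220952 141.22287925  -0.66944971] -38.35664303277572 [-0.2  0.4 -0.  -0.6  0.2 -0.  -0.   0.1]
['top', 'scene'] [530.77617785 141.04041919  -0.67380585] -38.60623160207899 [ 0.2  0.2 -0.2 -0.1 -0.3  0.2  0.  -0.3 -0.2  0.4  0.1 -0.6  0.1  0.1
 -0.2  0. ]
tip top [ 517.  -194.8]
tip scene [ 520.5 -193.8]
gold top [ 516.3 -196.7]
gold scene [ 515.4 -194.9]
cas top [ 515.8 -197.4]
barL top [ 514.1 -156.3]
barR top [ 518.  -226.1]
barL scene [ 519.7 -223.9]
barR scene [ 515.8 -166.3]
```

```bash
cat >> h.py <<'E'
def quat(deg):
    a=np.deg2rad(deg);c,s=np.cos(a),np.sin(a)
    return R.from_matrix(np.array([[c,s,0],[s,-c,0],[0,0,-1]]).T.T).as_quat()
def st():
    s=readout.read_state();print("t%.1f pos %s F %s M %s w %.3f j7 %.2f"%(s["t"],np.round(s["position"],1),np.round(s["contact_force"],1),np.round(s["moment"],2),s["width"],s["joint_pos"][6]));return s
C=np.array([530.8,141.0]);S=np.array([516.5,-195.5])
E
python3 - <<'E'
from h import *
for k in(-38.6,81.4,201.4):
  for f in(0,180):
    a=np.deg2rad(k);u=np.array([np.cos(a),np.sin(a)])
    out=[]
    for c,z,dk in((C,38,0),(S,300,0),(S,140,12),(S,140,-30),(S,140,42)):
        b=np.deg2rad(k+dk);p=c+80*np.array([np.cos(b),np.sin(b)])
        q=kinematics.solve_ik([*p,z+147],quat(k+dk+f)); out.append(None if q is None else np.round(q,2).tolist())
    print(k,f,*out,sep="\n ")
E
```

```text
-38.6
 0
 [-0.34, 0.99, 0.2, 1.78, -0.43, 0.42, -2.08]
 [0.23, 0.65, 0.18, 1.51, -0.13, 0.99, -1.8]
 [0.24, 0.85, 0.11, 1.65, -0.14, 0.65, -1.61]
 [0.22, 0.84, 0.29, 1.73, -0.38, 0.62, -2.04]
 [0.24, 0.84, -0.01, 1.66, 0.01, 0.64, -1.29]
-38.6
 180
 [0.02, 1.01, -0.44, 1.76, 0.76, 0.55, -0.01]
 [0.71, 0.73, -0.73, 1.48, 0.51, 1.12, 0.78]
 [0.64, 0.92, -0.65, 1.63, 0.7, 0.84, 0.81]
 [0.63, 0.85, -0.44, 1.71, 0.52, 0.7, 0.29]
 [0.65, 0.95, -0.79, 1.64, 0.82, 0.91, 1.16]
81.4
 0
 [-0.4, 0.96, -0.12, 1.82, 0.27, 0.38, -0.86]
 [0.41, 0.55, -0.46, 1.76, 0.3, 0.9, -0.32]
 [0.33, 0.76, -0.33, 1.97, 0.48, 0.5, -0.28]
 [0.25, 0.8, -0.18, 1.8, 0.24, 0.57, -0.75]
 [0.43, 0.74, -0.41, 2.06, 0.65, 0.46, 0.1]
81.4
 180
 [0.14, 1.32, -1.26, 1.79, 1.38, 1.22, 1.42]
 [-0.49, 0.88, 1.3, 1.8, -0.91, 1.22, -2.19]
 [-0.08, 0.78, 0.36, 1.99, -0.57, 0.47, -2.38]
 [0.76, 1.12, -1.26, 1.77, 1.16, 1.2, 1.61]
 [0.05, 0.73, 0.2, 2.08, -0.38, 0.36, -2.01]
201.4
 0
 [-0.3, 0.92, -0.06, 2.16, 0.62, 0.08, 0.99]
 [1.02, 0.64, -1.07, 1.87, 0.66, 1.03, 1.62]
 [1.05, 1.06, -1.26, 1.99, 1.18, 1.11, 1.4]
 [0.68, 0.77, -0.63, 2.1, 0.89, 0.55, 0.82]
 [0.16, 0.82, 0.47, 1.92, -0.67, 0.56, -2.53]
201.4
 180
 [-0.35, 0.92, 0.01, 2.17, -0.16, 0.06, -1.38]
 [0.49, 0.46, -0.17, 1.89, 0.11, 0.79, -0.93]
 [0.47, 0.73, -0.11, 2.02, 0.2, 0.4, -0.78]
 [0.29, 0.71, 0.02, 2.12, -0.04, 0.31, -1.38]
 [0.56, 0.77, -0.23, 1.89, 0.33, 0.52, -0.36]
```

Run:
```python
from h import *
s=readout.read_state();p=s["position"]
r.movel([p[0],p[1],500],velocity=250)
k=81.4;a=np.deg2rad(k);g=C+80*np.array([np.cos(a),np.sin(a)])
r.goto([*g,420],quat(k)); st()
r.movel([*g,250],velocity=200); r.movel([*g,185],velocity=80); r.wait(.2); st()
claw.gripper_to(0.0,60); r.wait(.3); st()
r.movel([*g,265],velocity=60); r.wait(.4); st()
t=grab_frame("top")[:,:,::-1];s=grab_frame("scene")[:,:,::-1]
cv2.imwrite("pics/raw_top1.png",t);cv2.imwrite("pics/raw_scene1.png",s)
cv2.imwrite("pics/c2.png",np.hstack([crop(t,170,125,100,100,4),crop(s,250,160,100,100,4)]))
```

```text
t3.5 pos [543.3 219.  420. ] F [ 0.  -0.2 -1.2] M [-0.03 -0.06  0.08] w 1.004 j7 -1.04
t5.7 pos [543.  220.2 185.5] F [ 0.6 -0.4 -0.3] M [-0.04 -0.12  0.06] w 0.998 j7 -1.27
t7.1 pos [542.8 220.1 185. ] F [ 0.2 -0.3  0.3] M [-0.04 -0.05  0.04] w 0.170 j7 -1.27
t9.0 pos [542.7 220.1 265. ] F [-0.3  0.1 -2.5] M [ 0.19 -0.15 -0.06] w 0.172 j7 -1.19
```

View pics/c2.png

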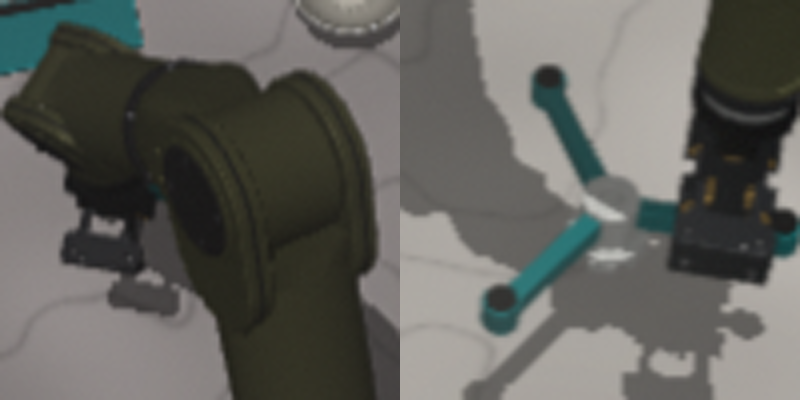

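The scene crop shows the carrier held, with free pads at crop (548,75) and (501,298). The arm hides it in the top view. I'll compare this with a level prediction.

```bash
cat >> h.py <<'E'
def pads(g,z,k,tilt=0,slide=0,roll=0):
    """world pts: two free pads (k+120,k+240), hub top; held at grasp g (xy), grasp z; tilt = hub sag (rad) about jaw axis; slide along spoke"""
    L=np.array([[126*np.cos(b),126*np.sin(b),18] for b in np.deg2rad([120,240])]+[[0,0,14]])-[80+slide,0,0]
    L=R.from_euler("xy",[roll,-tilt]).apply(L)
    return R.from_euler("z",k,degrees=True).apply(L)+[*g,z]
E
python3 - <<'E'
from h import *
from scipy.optimize import least_squares
k=81.4;g=[542.7,220.1];obs=np.array([[(548-400)/4+250,75/4+160],[(501-400)/4+250,298/4+160]])-.375
f=lambda v:(proj("scene",pads(g,118,k,*v)[:2])-obs).ravel()
print(f([0,0]),f([.05,0]),f([0,3]));print(least_squares(f,[0,0]).x)
print(least_squares(lambda v:f([v[0],v[1],v[2]]),[0,0,0]).x)
E
```

```text
[ 0.31205197 -0.30419985 -0.06806934 -0.55510655] [-0.08006341  1.25537067 -0.45377658  0.94658014] [-0.65083939 -0.45789241 -1.12707892 -0.73913656]
[ 0.01405712 -0.03157636]
[ 0.01349955 -0.02306773  0.00484188]
```

```bash
cat >> h.py <<'E'
def tcp(c,k,z): # TCP for hub axis at c, spoke angle k, foot at height z
    a=np.deg2rad(k);return [c[0]+80*np.cos(a),c[1]+80*np.sin(a),z+38+147]
E
python3 - <<'E'
from h import *
K=93.5
r.movel([542.7,220.1,455],velocity=200)
r.movel(tcp(S,K,270),quat(K),velocity=250)
r.movel(tcp(S,K,250),quat(K),velocity=100);r.wait(.4);s0=st()
t=grab_frame("top")[:,:,::-1];s=grab_frame("scene")[:,:,::-1]
cv2.imwrite("pics/raw_top2.png",t);cv2.imwrite("pics/raw_scene2.png",s)
k=K
for P in(pads(s0["position"][:2],s0["position"][2]-147,K),[[*S,240]]): print(proj("scene",P).round(1),proj("top",P).round(1))
cv2.imwrite("pics/c3.png",np.hstack([crop(t,290,110,100,100,4),crop(s,130,100,100,100,4)]))
E
```

```text
t12.4 pos [ 511.7 -115.7  435.3] F [ 0.5  0.5 -2.1] M [ 0.17 -0.04 -0.02] w 0.173 j7 -0.30
[[164.5 130.2]
 [155.2 186.8]
 [183.6 158.1]] [[343.5 200.7]
 [338.3 135.6]
 [321.4 168.8]]
[[185.5 174.1]] [[318.8 172.8]]
```

View pics/c3.png

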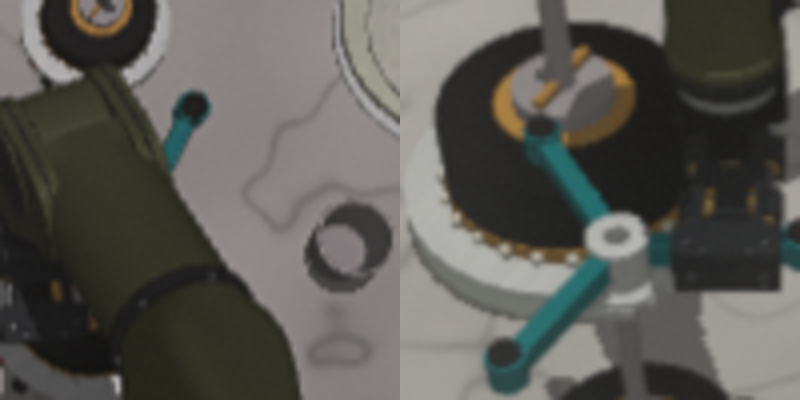

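Run:
```python
from h import *
print(proj("scene",[[*S,z] for z in(240,220,200,180)]).round(1))
for f in("raw_scene2","raw_scene0"):
  g=cv2.imread(f"pics/{f}.png").astype(int).sum(2)//3
  for y in range(176,192,2): print(f,y,g[y,178:198])
s=readout.read_state();print(R.from_quat(s["ee_rot"]).as_matrix().round(4),R.from_quat(quat(93.5)).as_matrix().round(4))
```

```text
[[185.5 174.1]
 [186.1 179. ]
 [186.6 183.8]
 [187.2 188.5]]
raw_scene2 176 [ 94  99 102 111 123 129 130 127 124 121 116 106 101  98 102  99  91  89
  90  89]
raw_scene2 178 [103 104 105 106 109 107 107 110 111 110  99  88  89  90  90  91  91  89
  90  90]
raw_scene2 180 [96 91 91 91 92 90 86 86 86 84 83 83 89 91 91 91 90 90 90 90]
raw_scene2 182 [133  97  90  90  90  86  81  79  79  79  78  81  86  89  90  90  90  90
  90  90]
raw_scene2 184 [148 125  95  91  90  89  85  81  80  79  79  79  85  90  90  91  90  90
  91  90]
raw_scene2 186 [154 149 126  95  91  90  86  81  80  80  80  79  84  90  91  91  91  90
  89  91]
raw_scene2 188 [155 153 135 101  91  90  87  82  80  81  79  78  83  90  90  91  91  90
  90  91]
raw_scene2 190 [155 155 155 147 125  93  85  80  80  79  80  78  72  66  67  70  76  76
  81  87]
raw_scene0 176 [110 109 110 111 111 106 105 109 111 109 106 106 105  98  99 101 119 143
 151 151]
raw_scene0 178 [105 105 105 108 104  94  90  94  98  93  96 116 137 145 152 151 152 152
 152 153]
raw_scene0 180 [ 98 100 118 138 139 126 100  84  83  83  88 117 148 152 153 153 152 152
 153 152]
raw_scene0 182 [152 150 152 153 152 137 104  85  83  84  86 108 138 151 153 152 153 152
 153 153]
raw_scene0 184 [152 152 152 152 151 149 124  87  84  85  86 100 131 150 153 153 152 152
 153 153]
raw_scene0 186 [152 152 152 152 152 150 131  94  83  84  86  95 126 151 153 153 153 153
 153 153]
raw_scene0 188 [153 152 153 152 152 151 135 103  85  84  85  88 119 150 153 153 154 154
 153 153]
raw_scene0 190 [152 152 152 152 151 148 134 104  84  84  85  84  91 102 107 115 124 126
 136 147]
[[-6.090e-02  9.981e-01  3.000e-04]
 [ 9.981e-01  6.090e-02 -1.000e-04]
 [-1.000e-04  3.000e-04 -1.000e+00]] [[-0.061   0.9981  0.    ]
 [ 0.9981  0.061   0.    ]
 [ 0.      0.     -1.    ]]
```

```bash
cat >> h.py <<'E'
S=np.array([517.,-195.])
def pose(c,k,zf,tilt=0.015):
    Q=R.from_euler("z",k,degrees=True)*R.from_euler("y",tilt)*R.from_euler("z",-k,degrees=True)
    M=Q*R.from_quat(quat(k)); a=np.deg2rad(k)
    # grasp point such that hub foot (level) is at c,zf
    g=np.array([c[0]+80*np.cos(a),c[1]+80*np.sin(a),zf+38])
    return (g-147*M.as_matrix()[:,2]).tolist(),M.as_quat()
def go(c,k,zf,v=60,tilt=0.015):
    p,q=pose(c,k,zf,tilt);r.movel(p,q,velocity=v)
    s=readout.read_state();return s,np.array(s["contact_force"]),np.array(s["moment"])
E
python3 - <<'E'
from h import *
c=S.copy();K=93.5
s,F0,M0=go(c,K,250);r.wait(.3);s=readout.read_state();F0=np.array(s["contact_force"]);M0=np.array(s["moment"]);print(F0,M0)
np.save("F0.npy",np.r_[F0,M0])
z=250
while z>208:
    z-=4;s,F,M=go(c,K,z,40);d=F-F0;print("%.1f z%d c %s err %.1f F %s M %s"%(s["t"],z,c.round(1),s["position"][2]-pose(c,K,z)[0][2],d.round(1),(M-M0).round(2)))
    if abs(d).max()>8: break
    if np.hypot(*d[:2])>1.5: c=c+d[:2]*0.12
E
```

```text
[-0.66670975 -0.03704858 -2.74070654] [ 0.20064156 -0.0806637  -0.00619788]
13.3 z246 c [ 517. -195.] err -0.4 F [1.4 0.6 0.3] M [ 0.01 -0.01 -0.02]
13.6 z242 c [ 517.2 -194.9] err -0.3 F [ 0.6 -0.3 -0. ] M [-0.02  0.04  0.03]
13.8 z238 c [ 517.2 -194.9] err -0.3 F [0.4 0.1 0.2] M [-0.05  0.01 -0.02]
14.1 z234 c [ 517.2 -194.9] err -0.3 F [ 1.1  0.4 -0. ] M [0.02 0.02 0.01]
14.3 z230 c [ 517.2 -194.9] err -0.3 F [ 0.7  0.  -0.7] M [ 0.03 -0.02  0.03]
14.6 z226 c [ 517.2 -194.9] err -0.3 F [0.9 0.2 0.9] M [-0.01  0.02  0.02]
14.8 z222 c [ 517.2 -194.9] err -0.3 F [ 1.  -0.7  0.5] M [ 0.04 -0.04 -0.02]
15.1 z218 c [ 517.2 -194.9] err -0.3 F [1.1 0.1 0.2] M [-0.07 -0.   -0.01]
15.3 z214 c [ 517.2 -194.9] err -0.3 F [ 0.3 -0.2 -0.1] M [-0.12  0.06 -0.04]
15.6 z210 c [ 517.2 -194.9] err -0.3 F [-0.4 -1.1  0. ] M [-0.06  0.09 -0.  ]
15.8 z206 c [ 517.2 -194.9] err -0.3 F [-0.4 -1.7 -0.6] M [-0.14  0.11 -0.06]
```

Run:
```python
from h import *
c=np.array([517.2,-194.9]);K=93.5
B=np.load("F0.npy");F0,M0=B[:3],B[3:]
z=206.
while z>110:
    z-=3;s,F,M=go(c,K,z,40);d=F-F0
    for _ in range(2):
        r.wait(.02);q=readout.read_state();d=d+np.array(q["contact_force"])-F0
    d/=3
    print("%.1f z%d c %s F %s M %s"%(s["t"],z,c.round(2),d.round(1),(M-M0).round(2)))
    if abs(d[:2]).max()>8 or d[2]>4: break
    if np.hypot(*d[:2])>.8: c=c+d[:2]*0.15
np.save("c.npy",np.r_[c,z])
```

```text
16.1 z203 c [ 517.2 -194.9] F [ 0.8 -0.4 -0.2] M [-0.18  0.09 -0.02]
16.4 z200 c [ 517.32 -194.97] F [-0.3 -0.6 -0.3] M [-0.11  0.17 -0.04]
16.6 z197 c [ 517.32 -194.97] F [-0.3 -1.2 -0.6] M [-0.11  0.13 -0.09]
16.9 z194 c [ 517.27 -195.15] F [-0.3 -0.7 -0.6] M [-0.08  0.13 -0.05]
17.2 z191 c [ 517.27 -195.15] F [-0.1 -0.4 -0.1] M [-0.07  0.15 -0.06]
17.5 z188 c [ 517.27 -195.15] F [ 0.5 -0.3 -0.7] M [-0.04  0.14 -0.08]
17.8 z185 c [ 517.27 -195.15] F [ 0.3 -0.8 -0.4] M [-0.07  0.14 -0.02]
18.1 z182 c [ 517.32 -195.26] F [ 0.4 -0.3  0.1] M [-0.06  0.13 -0.05]
18.4 z179 c [ 517.32 -195.26] F [ 0.  -0.8 -0.2] M [-0.08  0.12 -0.02]
18.6 z176 c [ 517.32 -195.26] F [ 0.2 -0.8  0.1] M [-0.01  0.1  -0.02]
18.9 z173 c [ 517.35 -195.38] F [ 0.3 -0.3 -0.5] M [-0.07  0.12 -0.05]
19.2 z170 c [ 517.35 -195.38] F [ 0.3 -0.3 -0.9] M [-0.11  0.14  0.  ]
19.5 z167 c [ 517.35 -195.38] F [ 0.6 -0.4 -0.4] M [-0.03  0.14 -0.05]
19.8 z164 c [ 517.35 -195.38] F [ 0.3 -0.3 -0.4] M [-0.05  0.09 -0.03]
20.1 z161 c [ 517.35 -195.38] F [-0.  -0.4  0.2] M [-0.07  0.09  0.  ]
20.3 z158 c [ 517.35 -195.38] F [0.2 
[... 460 characters left out ...]
137 c [ 517.42 -195.49] F [-0.   0.3  0.5] M [-0.05  0.06 -0.03]
22.6 z134 c [ 517.42 -195.49] F [ 0.6  0.  -0.6] M [-0.02  0.13 -0.06]
22.9 z131 c [ 517.42 -195.49] F [-0.2 -0.1 -0.2] M [-0.12  0.08  0.02]
23.2 z128 c [ 517.42 -195.49] F [ 0.4 -0.3  0.8] M [-0.08  0.08 -0.02]
23.4 z125 c [ 517.42 -195.49] F [ 0.8 -0.1 -0.1] M [-0.05  0.06 -0.08]
23.7 z122 c [ 517.42 -195.49] F [ 0.5 -0.1  0.2] M [-0.04  0.13 -0.02]
24.0 z119 c [ 517.42 -195.49] F [0.5 0.1 0.3] M [-0.03  0.09 -0.05]
24.3 z116 c [ 517.42 -195.49] F [ 0.1 -0.2 -0.1] M [-0.04  0.11 -0.04]
24.6 z113 c [ 517.42 -195.49] F [ 0.3 -0.5  0. ] M [-0.1   0.11 -0.02]
24.9 z110 c [ 517.42 -195.49] F [-0.1 -0.3 -0.4] M [-0.01  0.11 -0.05]
```

Run:
```python
from h import *
c=np.load("c.npy")[:2];K=93.5;z=110.
B=np.load("F0.npy");F0,M0=B[:3],B[3:]
while z>97.5:
    z-=.6;s,F,M=go(c,K,z,20);d=F-F0
    for _ in range(2):
        r.wait(.02);q=readout.read_state();d=d+np.array(q["contact_force"])-F0
    d/=3
    print("%.1f z%.1f F %s M %s zact %.2f"%(s["t"],z,d.round(1),(M-M0).round(2),s["position"][2]-147-38))
    if np.linalg.norm(d)>3.5: break
np.save("c.npy",np.r_[c,z])
```

```text
25.1 z109.4 F [ 0.8 -0.1 -0. ] M [-0.01  0.08  0.01] zact 109.38
25.4 z108.8 F [0.5 0.3 0.1] M [-0.    0.09 -0.02] zact 108.78
25.7 z108.2 F [ 0.2 -0.3  0.4] M [-0.07  0.04 -0.04] zact 108.15
26.0 z107.6 F [ 0.3 -0.5 -0.4] M [-0.04  0.06  0.02] zact 107.55
26.3 z107.0 F [ 0.3 -0.3  0.2] M [-0.04  0.06 -0.01] zact 106.94
26.6 z106.4 F [-0.1 -0.   0.3] M [-0.11  0.11 -0.04] zact 106.38
26.9 z105.8 F [-0.3 -0.2  1.6] M [-0.09  0.15  0.01] zact 105.87
27.1 z105.2 F [-0.9  0.   3.6] M [-0.12  0.21 -0.02] zact 105.31
```

Run:
```python
from h import *
c=np.load("c.npy")[:2];K=93.5;z=104.9
B=np.load("F0.npy");F0,M0=B[:3],B[3:]
ks=list(np.arange(94.5,101,1.))+list(np.arange(99,83,-1.))
for K in ks:
    s,F,M=go(c,K,z,25);d=F-F0
    for _ in range(2):
        r.wait(.02);q=readout.read_state();d=d+np.array(q["contact_force"])-F0
    d/=3
    print("%.1f K%.1f F %s M %s"%(s["t"],K,d.round(1),(M-M0).round(2)))
    if d[2]<1.2 or np.linalg.norm(d)>9: break
np.save("c.npy",np.r_[c,z,K])
```

```text
27.4 K94.5 F [-0.5  0.1  0. ] M [ 0.04  0.24 -0.02]
```

Run:
```python
from h import *
c,K=np.load("c.npy")[:2],94.5;z=104.9
B=np.load("F0.npy");F0,M0=B[:3],B[3:]
while z>97.5:
    z-=.5;s,F,M=go(c,K,z,20);d=F-F0
    for _ in range(2):
        r.wait(.02);q=readout.read_state();d=d+np.array(q["contact_force"])-F0
    d/=3
    print("%.1f z%.1f F %s M %s zact %.2f"%(s["t"],z,d.round(1),(M-M0).round(2),s["position"][2]-147-38))
    if np.linalg.norm(d)>4: break
np.save("c.npy",np.r_[c,z,K])
```

```text
27.7 z104.4 F [-1.   0.4  0.1] M [-0.02  0.34 -0.07] zact 104.12
28.0 z103.9 F [-1.  -0.3  0.6] M [-0.1   0.39 -0.07] zact 103.79
28.3 z103.4 F [-1.6 -0.   0.9] M [-0.06  0.47 -0.14] zact 103.34
28.6 z102.9 F [-1.3 -0.1  1. ] M [-0.09  0.54 -0.14] zact 102.82
28.8 z102.4 F [-2.1 -0.4  0.8] M [-0.18  0.6  -0.15] zact 102.33
29.1 z101.9 F [-2.5 -0.3  1.3] M [-0.28  0.64 -0.14] zact 101.85
29.4 z101.4 F [-2.5 -0.9  0.9] M [-0.21  0.66 -0.16] zact 101.34
29.7 z100.9 F [-2.5 -0.2  1. ] M [-0.22  0.7  -0.16] zact 100.85
30.0 z100.4 F [-1.8 -0.5  0.7] M [-0.2   0.71 -0.17] zact 100.34
30.2 z99.9 F [-2.6 -1.   1.8] M [-0.22  0.72 -0.22] zact 99.85
30.5 z99.4 F [-2.8 -0.2  2.7] M [-0.16  0.79 -0.23] zact 99.48
30.8 z98.9 F [-4.3  0.7  4.8] M [-0.04  0.96 -0.24] zact 99.04
```

Run:
```python
from h import *
c,K=np.load("c.npy")[:2],94.5;B=np.load("F0.npy")
for z in(99.4,99.4,99.4,99.):
    c[0]-=.3;s,F,M=go(c,K,z,10);r.wait(.1);q=readout.read_state()
    print(c.round(2),z,(np.array(q["contact_force"])-B[:3]).round(1),(np.array(q["moment"])-B[3:]).round(2),q["position"].round(2))
np.save("c.npy",np.r_[c,z,K])
t=grab_frame("top")[:,:,::-1];s=grab_frame("scene")[:,:,::-1]
cv2.imwrite("pics/raw_scene3.png",s)
g=c+80*np.array([np.cos(np.deg2rad(K)),np.sin(np.deg2rad(K))])
for zf in (100,106.5): print(proj("scene",pads(g,zf+38,K)).round(1))
cv2.imwrite("pics/c4.png",crop(s,135,140,110,90,6))
```

```text
[ 517.12 -195.49] 99.4 [-2.3  1.1  4.4] [ 0.01  0.74 -0.2 ] [ 510.8  -113.46  284.37]
[ 516.82 -195.49] 99.4 [-1.3  0.1  3.9] [-0.09  0.53 -0.15] [ 510.61 -113.5   284.44]
[ 516.52 -195.49] 99.4 [-1.  -0.2  3.3] [-0.05  0.3  -0.04] [ 510.33 -113.57  284.47]
[ 516.22 -195.49] 99.0 [0.4 0.5 4.4] [-0.11  0.12 -0.  ] [ 510.12 -113.42  284.19]
[[169.4 167.5]
 [162.8 223.5]
 [188.  194.8]]
[[169.2 166. ]
 [162.5 222. ]
 [187.8 193.3]]
```

View pics/c4.png

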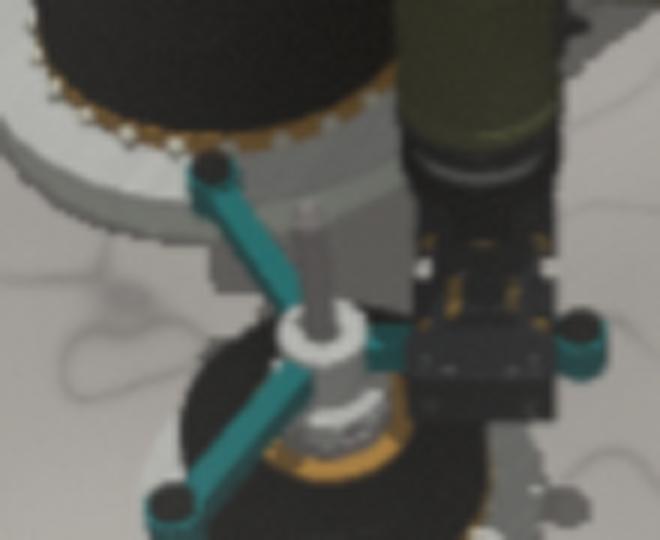

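The pads are at raw (170,168) and (163,224), within 1 px of the prediction for a level carrier at 100 mm. It looks home, so I'll release it.

Run:
```python
from h import *
c,K=np.load("c.npy")[:2],94.5;B=np.load("F0.npy")
s,F,M=go(c,K,99.8,10);r.wait(.2);print((np.array(readout.read_state()["contact_force"])-B[:3]).round(1))
claw.gripper_to(0.7,20);r.wait(.2);s=st()
p=np.array(s["position"])
r.movel([p[0],p[1],p[2]+30],velocity=60);r.movel([p[0],p[1],480],velocity=180);st()
r.goto([520,150,480],quat(94.5));r.wait(.3);st()
t=grab_frame("top")[:,:,::-1];s=grab_frame("scene")[:,:,::-1]
cv2.imwrite("pics/raw_scene4.png",s);cv2.imwrite("pics/raw_top4.png",t)
a=np.deg2rad(K);P=np.array([[c[0]+126*np.cos(a+i*2.0944),c[1]+126*np.sin(a+i*2.0944),156] for i in range(3)]+[[*c,152]])
print(proj("scene",P).round(1),proj("top",P).round(1))
cv2.imwrite("pics/c5.png",np.hstack([crop(t,275,140,80,100,5),crop(s,155,140,80,100,5)]))
```

```text
[ 0.5 -0.8  1.4]
t33.8 pos [ 509.8 -113.5  284.8] F [-1.  -0.6 -1.4] M [-0.04 -0.03 -0.02] w 0.702 j7 -0.52
t35.5 pos [ 509.4 -113.7  479. ] F [-0.3 -0.   0.6] M [-0.04 -0.04 -0.03] w 0.701 j7 -0.25
t36.9 pos [520.3 148.9 479.9] F [-0.1 -0.3 -0.4] M [-0.03 -0.11 -0.02] w 0.700 j7 -0.73
[[231.  193.6]
 [169.4 167.5]
 [162.8 223.5]
 [188.  194.8]] [[280.8 179.8]
 [335.9 206.5]
 [330.3 147.3]
 [315.5 177.8]]
```

View pics/c5.png

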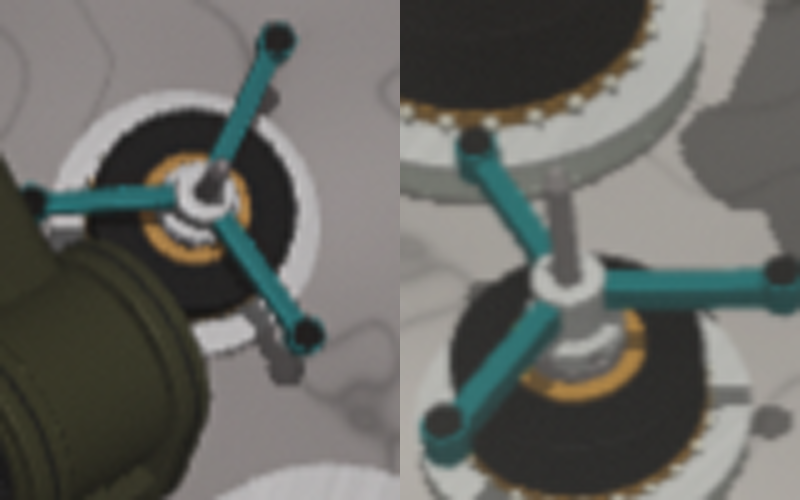

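All three pads are within about 1.5 px of the level, seated prediction: scene raw (170,169), (164,224) and (231.5,194). The robot is clear of everything, so I'm handing in.

```bash
python3 -c "
from h import *
r.close_job()"
```

```text
the job is handed in; nothing more can be done
```

The carrier is on the middle stand (casing measured about 207 mm, against 210 mm given), seated on the collar and released. I handed the job in at about 37 s of the 72 s; the hand-in reports no verdict.

**How it went:**
- I gripped one spoke at 60 N and lowered the hub in hand under force feedback, with forces within about 2 N all the way down the rod.
- The foot met the bar at about 106 mm. A 1° turn under about 4 N dropped the notches over it.
- It then went down to the collar with a push of no more than 5 N. A small side load built up on the way (about 4 N sideways, moment up to 1 N m), and I eased it by shifting 1.2 mm before letting go.

**Last checks:**
- **Height and level:** contact with the collar came at about 99.5 mm commanded, against 100 mm expected. After release, all three pads lay within about 1.5 px of a level carrier at 100 mm. At 2.7 mm or more per pixel the pictures alone cannot prove the 2.5 mm limit, but the drop past the bar and the contact height agree with it.
- **Robot clear:** force readings were near zero and the arm was away from everything.
- **Other objects:** I did not re-measure the bowl, scraper, cup or knife. The arm's path kept well clear of them, and no reading suggested contact with them or the cake.

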